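Deburr the finger hole of a pigeonhole door

TASK

Take the deburring tool from its stand and, holding it upright with the blade in the finger hole of the clamped panel, run the blade slowly clockwise (seen from above) all the way round the hole's top edge, starting and ending at the side facing the two small rivet holes, with light, steady pressure (a few newtons, never as much as 15). Then stand the tool back in the hole it came from, fully down, and let it go; leave the awl and everything else on the table where they are.

Things in the scene. Friction and masses are not known exactly. Their poses are not given: they have to be found in the camera images.
- deburrer: The deburring tool, 120 g, loose, upright, blade down in one of the stand's holes. Above its tip: 0-14 mm conical steel blade, 14-28 neck of 4 mm radius, 28-32 black finger-guard disc of 18 mm radius (rests on the stand's top), 32-95 grey square handle 22 x 22 mm, flats facing x and y. Origin at the tip's centre, z up along the handle. Grip firmly, low, just above the disc.
- deburrer_tip (a point): Centre of the blade's tip (the deburrer's origin). The blade is a cone of radius 2 mm at its flat tip, growing evenly to 8 mm at 14 mm above it; it bears on the edge with its flank, any side of it, with the tip about 7 mm below the panel's top face. In the stand the tip is 28 mm below the stand's top.
- panel: Aluminium pigeonhole door, 170 x 120 x 6 mm, strapped flat on a wooden fixture that does not move; top face 45 mm above the table, hole open for 27 mm beneath the panel. Origin on the table under its centre; x along the 170 mm side towards the two small black rivet holes; z up. Two steel straps with nuts on opposite corners reach 13 mm above the panel.
- panel_hole (a point): Nominal centre of the finger hole at the top face, 20 mm from the panel's centre; axes as the panel's: +x points to the pair of rivet holes (62 mm away), z up. Bored by hand, not quite round: the edge lies 18 to 23 mm from here, differently in each direction, so follow it by feel. Edge and blade are hard: each millimetre too far adds 4 N or more. Wanted pressure: about 3 to 8 N.
- stand: Wooden tool stand 60 x 150 x 40 mm, fixed; origin on the table under its centre, y along the 150 mm side. Two holes of 23 mm diameter right through it, 42 mm either side of the centre on its y axis. One holds the deburrer, the other the awl, either way round.
- stand_hole0 (a point): Centre of the mouth of the stand's hole on its -y side, at the top face (40 mm above the table).
- stand_hole1 (a point): Centre of the mouth of the stand's hole on its +y side, at the top face.
- awl: An awl with a round turned wooden handle (30 mm wide, no disc), standing in the other hole of the stand, its top 50 mm above the stand. Origin at its point. To be left alone.
- stamp: A bystander: rubber stamp, foot 50 x 30 mm, 52 mm tall. Origin at its underside.
- inkpad: A bystander: closed dark ink-pad tin 110 x 70 x 18 mm. Origin at its underside.
- mug: A bystander: white mug, 80 mm wide, 95 mm tall. Origin at its underside.
- letters: A bystander: stack of letters 115 x 225 x 54 mm. Origin at its underside.
- screwdriver: A bystander: black-handled screwdriver lying on the table. Origin at its underside.
Mind the look-alikes: they are no part of the job. Leave any turquoise look-alike of the panel alone.

How it is judged (in metres and radians):
On the way, in this order (a step that is already met when the one before it is completed fails the run):
1. the deburring tool is lifted clear of its stand (height (world z) of deburrer_tip above 0.052 m), for 0.1 s.
2. the blade bears on the edge with more than 1 N, tool upright, blade tip 2 to 12.5 mm below the panel's top face: on the rivet-hole side (x of deburrer_tip in the frame of panel_hole above 0.009 m and y of deburrer_tip in the frame of panel_hole between -0.006 and 0.006 m and z of deburrer_tip in the frame of panel_hole between -0.0125 and -0.002 m and contact force between deburrer and panel above 1 N and angle between deburrer's own z axis and vertical below 0.25 rad), for 0.3 s.
3. the blade bears on the edge with more than 1 N, tool upright, blade tip 2 to 12.5 mm below the panel's top face: an eighth of a turn on (x of deburrer_tip in the frame of panel_hole above 0.006 m and y of deburrer_tip in the frame of panel_hole below -0.006 m and z of deburrer_tip in the frame of panel_hole between -0.0125 and -0.002 m and contact force between deburrer and panel above 1 N and angle between deburrer's own z axis and vertical below 0.25 rad), for 0.3 s.
4. the blade bears on the edge with more than 1 N, tool upright, blade tip 2 to 12.5 mm below the panel's top face: a quarter (x of deburrer_tip in the frame of panel_hole between -0.006 and 0.006 m and y of deburrer_tip in the frame of panel_hole below -0.009 m and z of deburrer_tip in the frame of panel_hole between -0.0125 and -0.002 m and contact force between deburrer and panel above 1 N and angle between deburrer's own z axis and vertical below 0.25 rad), for 0.3 s.
5. the blade bears on the edge with more than 1 N, tool upright, blade tip 2 to 12.5 mm below the panel's top face: three eighths (x of deburrer_tip in the frame of panel_hole below -0.006 m and y of deburrer_tip in the frame of panel_hole below -0.006 m and z of deburrer_tip in the frame of panel_hole between -0.0125 and -0.002 m and contact force between deburrer and panel above 1 N and angle between deburrer's own z axis and vertical below 0.25 rad), for 0.3 s.
6. the blade bears on the edge with more than 1 N, tool upright, blade tip 2 to 12.5 mm below the panel's top face: half way (x of deburrer_tip in the frame of panel_hole below -0.009 m and y of deburrer_tip in the frame of panel_hole between -0.006 and 0.006 m and z of deburrer_tip in the frame of panel_hole between -0.0125 and -0.002 m and contact force between deburrer and panel above 1 N and angle between deburrer's own z axis and vertical below 0.25 rad), for 0.3 s.
7. the blade bears on the edge with more than 1 N, tool upright, blade tip 2 to 12.5 mm below the panel's top face: five eighths (x of deburrer_tip in the frame of panel_hole below -0.006 m and y of deburrer_tip in the frame of panel_hole above 0.006 m and z of deburrer_tip in the frame of panel_hole between -0.0125 and -0.002 m and contact force between deburrer and panel above 1 N and angle between deburrer's own z axis and vertical below 0.25 rad), for 0.3 s.
8. the blade bears on the edge with more than 1 N, tool upright, blade tip 2 to 12.5 mm below the panel's top face: three quarters (x of deburrer_tip in the frame of panel_hole between -0.006 and 0.006 m and y of deburrer_tip in the frame of panel_hole above 0.009 m and z of deburrer_tip in the frame of panel_hole between -0.0125 and -0.002 m and contact force between deburrer and panel above 1 N and angle between deburrer's own z axis and vertical below 0.25 rad), for 0.3 s.
9. the blade bears on the edge with more than 1 N, tool upright, blade tip 2 to 12.5 mm below the panel's top face: seven eighths (x of deburrer_tip in the frame of panel_hole above 0.006 m and y of deburrer_tip in the frame of panel_hole above 0.006 m and z of deburrer_tip in the frame of panel_hole between -0.0125 and -0.002 m and contact force between deburrer and panel above 1 N and angle between deburrer's own z axis and vertical below 0.25 rad), for 0.3 s.
10. the blade bears on the edge with more than 1 N, tool upright, blade tip 2 to 12.5 mm below the panel's top face: back at the rivet-hole side (all of step 2), for 0.3 s.
At the end, for the whole second after the job is handed in: The deburrer stands released and at rest in its hole of the stand: tip within 6 mm of the hole's axis and 26 to 31 mm below the stand's top, tilted less than 0.08 rad; the awl stands in its own hole (((horizontal distance between deburrer_tip and stand_hole0 below 0.006 m and z of deburrer_tip in the frame of stand_hole0 between -0.031 and -0.026 m) or (horizontal distance between deburrer_tip and stand_hole1 below 0.006 m and z of deburrer_tip in the frame of stand_hole1 between -0.031 and -0.026 m)) and angle between deburrer's own z axis and vertical below 0.08 rad and linear speed of deburrer below 0.02 m/s and angle between awl's own z axis and vertical below 0.15 rad); the robot touches nothing.
It fails at once if the tool presses on the panel with more than 15 N (contact force between deburrer and panel above 15 N).
It fails at once if the awl is pulled out or knocked (moved more than 12 mm) (distance of awl from where it was at the start of the episode above 0.012 m).
It fails at once if a bystander is moved more than 20 mm (distance of any of stamp, inkpad, mug, letters, screwdriver from where it was at the start of the episode above 0.02 m).
It also fails if it takes over 72 s, if anything falls off the work surface, if the arm or the gripper's body presses on something with over 40 N, if the wrist force passes 120 N, or if a joint passes its speed limit or range.

ROBOT

A 6-joint arm with a two-finger parallel gripper is mounted at the origin on the work surface. World frame = base frame: x ahead of the robot, y to its left, z up, the work surface at z = 0. Lengths are in mm, angles in rad, forces in N, time in s.
With the tool pointing down it reaches from about 325 to 775 mm from the base axis. Payload 5.5 kg.
Tool frame: the origin (TCP) lies at the very end of the fingers, on their centre line; the grasp point (between the pads) lies 19 mm behind it; x points along the fingers, y is the direction in which the jaws open and shut, and the axes are right-handed (so a half turn about x gives the same grasp; the last joint's range is limited). The gripper opens to 88 mm and grips with 3 to 60 N. Pads are 20 mm wide; open, the fingers measure 115 mm over their backs; the gripper's body (75 mm by 178 mm) begins 61 mm behind the grasp point.
Start: joints at [1.293, 0.091, 1.231, -0, 1.82, -0.057], TCP at [131.409, 585.447, 222.631] pointing down, gripper open.
Joint ranges: [-2.87, 2.87], [-0.86, 2.18], [0.17, 2.46], [-1.51, 4.65], [0.06, 2.69], [-2.65, 2.65]. Speed limits (rad/s): [2.57, 2.57, 3.01, 3.14, 3.14, 3.14].

INTERFACE

Orientations are given as a unit quaternion [x, y, z, w].
In Python, from workcell import arm gives the robot as it stands.
- The arm moves only by the tool move_arm, never from a script. Its arguments are lists of equal length, an entry for each row: "translation": the shift along the tool's x, y, z in cm, a list of three; "yaw": the turn about the tool's x in rad; "fingers": the opening, from -1 (shut) to 1 (fully open). A call has 1 to 20 rows; each row shifts and turns the pose as measured when the row begins, along the tool's axes as they then stand; what a row does not reach is not made up. A row lasts 1/10 s, in which the tool goes at most 50 mm and 8.59 degrees, less where a joint would pass 70% of its speed; a pose out of reach is approached as far as the arm can. A call is refused whole if a number of a shift passes 5 or a number of a turn 0.15, either way. A call with a gripper value outside its range is refused whole. The fingers move at their own pace and stop on an object; "grip_force" is the grip in N (left out, the last holds). Time passes only in rows, so rows that do not move let the fingers close. It gives the time, the measured TCP pose, the force and the opening at its end, in the units of the state.
- arm.state(): the state, without advancing time (a new reading comes with each control period).
- arm.grab_frame(name): name is "scene" or "side" or "wrist"; returns (picture, depth): 400x640x3 uint8, red, green, blue; 400x640 float32, mm along the optical axis (not along the pixel's ray), 0 where there is no reading.
- arm.get_calibration(name): a dict with "intrinsics" (3x3 intrinsics, pixels), "T" (4x4, takes a point from camera to world coordinates). Camera axes: x right, y up, looking along -z (the intrinsics and any distortion apply to the point x, -y, -z); pixel columns grow to the right and rows downward; lengths in mm; the calibration is good to about 2 mm. A picture is of the moment at which its call begins: read the wrist's pose just before it. get_calibration takes no time and is no camera call; for the wrist camera it gives the pose at the moment of the call.
- arm.hand_in(): hands the job in, once; it reports no verdict.
Trained networks look in the newest picture that a camera, given by its name, has taken for a name from the list of things; names that differ only in an ending like _2 or _b are one class to them, and where a whole thing is asked for, a point or a joint stands for the part that bears it (a point fixed in the world has none). Each returns a list of dicts, best first, with "score" (0 to 1); they miss things now and then, are a little off and sometimes report something else, mostly with a low value. They report only what shows in the picture. A call takes as long as a camera call. They do not tell look-alikes from the thing itself.
- arm.search_frame(camera, target): "bbox" ([centre column, centre row, width, height] in pixels, round what is visible of it).
The state is a dict: "clock": time; "joint_positions": joint angles; "dq": joint speeds; "joint_torque": joint torques, N m; "tcp_pos": TCP position; "eef_rot": TCP orientation; "wrist_force": force on the tool from outside, world axes, zero at the start; "moment": the same for the moment, N m; "gripper_width": finger opening in mm.
Only numpy, scipy, OpenCV 4.12 (cv2) and the standard library are available. Lean on these libraries where they do the work, as an engineer would, in place of code of your own. Each camera call takes 0.05 s, during which the arm holds its last target. There are 200 camera calls.

## Working session

There is one attempt and no reset: what is moved stays moved. The work goes in short steps, Python scripts to look and compute and a tool call to move; the robot and the scene stay as the last step left them, time stands still between calls to the robot, and variables do not carry over. Pictures are saved under pics/ and viewed, about 8 in all and at most 12, crops included, and the job is handed in when it is done.

Besides the shell and the picture viewer there is one more tool, called after "Request:" as name(argument=value, ...) on one line, values as JSON. move_arm: Moves the arm, as the interface text tells. Its arguments: {"type":"object","properties":{"translation":{"type":"array"},"yaw":{"type":"array"},"fingers":{"type":"array"},"grip_force":{"type":"number"}},"required":["translation","yaw","fingers"]}

```bash
mkdir -p pics; ls; cat > h.py <<'E'
from workcell import arm
import numpy as np, cv2
from scipy.spatial.transform import Rotation as R
def grab(n,save=None):
    c=arm.get_calibration(n); p,d=arm.grab_frame(n)
    if save: cv2.imwrite('pics/'+save,cv2.cvtColor(p,cv2.COLOR_RGB2BGR))
    return p,d,np.array(c['intrinsics']),np.array(c['T']),c
def pt(u,v,d,K,T):
    x=(u-K[0,2])/K[0,0]*d; y=(v-K[1,2])/K[1,1]*d
    return (T@np.array([x,-y,-d,1]))[:3]
def ray_z(u,v,z,K,T):
    a=pt(u,v,1,K,T)-T[:3,3]; o=T[:3,3]
    return o+a*(z-o[2])/a[2]
def proj(P,K,T):
    c=np.linalg.inv(T)@np.append(P,1); return K[0,0]*c[0]/-c[2]+K[0,2],K[1,1]*-c[1]/-c[2]+K[1,2]
def st():
    s=arm.state(); print(s['clock'],np.round(s['tcp_pos'],2),np.round(s['eef_rot'],4),np.round(s['wrist_force'],2),np.round(s['moment'],3),s['gripper_width']); return s
E
python3 - <<'E'
from h import *
st()
for n in ['scene','side','wrist']:
    p,d,K,T,c=grab(n,n+'0.png'); print(n,{k:v for k,v in c.items() if k not in('T','intrinsics')},K.tolist(),np.round(T,2).tolist())
    for t in ['deburrer','panel','stand','awl','panel_hole']:
        try: 
            for r in arm.search_frame(n,t)[:3]:
                b=r['bbox']; u,v=int(b[0]),int(b[1]); print(t,round(r['score'],2),np.round(b),np.round(pt(u,v,d[v,u],K,T)))
        except Exception as e: print(t,e)
a=[cv2.imread(f'pics/{n}0.png') for n in ('scene','side','wrist')]
cv2.imwrite('pics/all.png',cv2.resize(np.vstack([a[0],a[1]]),None,fx=.75,fy=.75))
E
```

```text
pics
0.0 [131.32 585.15 221.52] [ 0.0772  0.7029 -0.0786  0.7027] [ 0.04 -0.17 -0.51] [-0.015 -0.012 -0.023] 87.88079455414606
scene {} [[440.08335854961484, 0.0, 325.2124755916463], [0.0, 440.08335854961484, 196.80211657116044], [0.0, 0.0, 1.0]] [[0.07, -0.86, 0.51, 1125.95], [1.0, 0.05, -0.04, -37.44], [0.01, 0.51, 0.86, 1080.73], [0.0, 0.0, 0.0, 1.0]]
deburrer 0.67 [487. 223.  44.  46.] [595. 455.   5.]
deburrer 0.48 [412. 200.  15.  21.] [551. 239.  80.]
panel 0.94 [361. 145.  70.  69.] [333. 127.  43.]
panel 0.62 [254. 228.  74.  84.] [ 590. -181.   45.]
panel 0.58 [255. 147.  59.  65.] [ 319. -185.   46.]
stand 0.64 [399. 205.  55.  42.] [538. 210.  39.]
awl 0.49 [384. 187.  10.  14.] [508. 170.  88.]
awl 0.48 [254. 227.  76.  78.] [ 584. -182.   41.]
panel_hole 0.95 [256. 147.  62.  67.] [ 321. -182.   43.]
panel_hole 0.93 [254. 226.  77.  78.] [ 581. -181.   46.]
panel_hole 0.75 [360. 145.  65.  70.] [331. 127.  46.]
side {} [[431.50259985088053, 0.0, 318.1681654188542], [0.0, 431.50259985088053, 200.92573989489745], [0.0, 0.0, 1.0]] [[0.86, 0.26, -0.44, 14.22], [-0.51, 0.44, -0.74, -859.19], [0.0, 0.86, 0.51, 653.65], [0.0, 0.0, 0.0, 1.0]]
deburrer 0.71 [286. 158.   8.  18.] [548. 237.  84.]
deburrer 0.55 [287. 182.  22.  35.] [506. 158.  51.]
panel 0.88 [281. 280.  99.  80.] [ 302. -220.   44.]
panel 0.77 [226. 213.  84.  42.] [296.  96.  44.]
panel 0.62 [377. 240.  89.  58.] [ 565. -207.   43.]
stand 0.62 [284. 182.  24.  35.] [499. 164.  47.]
awl 0.48 [286. 176.   9.  18.] [505. 160.  71.]
panel_hole 0.96 [228. 210.  78.  42.] [304. 110.  43.]
panel_hole 0.65 [378. 241.  88.  57.] [ 562. -211.   44.]
panel_hole 0.58 [278. 280.  94.  72.] [ 297. -215.   45.]
wrist {} [[309.6542553071081, 0.0, 324.4205040039506], [0.0, 309.6542553071081, 202.82362226938264], [0.0, 0.0, 1.0]] [[0.22, -0.94, -0.28, 54.75], [0.98, 0.21, 0.06, 602.37], [0.0, -0.29, 0.96, 383.77], [0.0, 0.0, 0.0, 1.0]]
```

View pics/all.png

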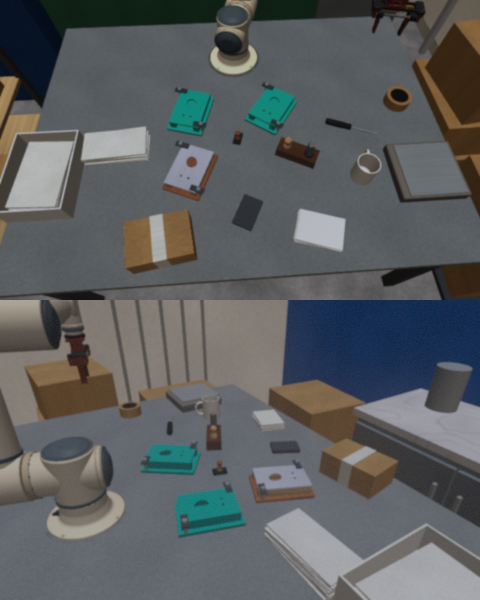

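```bash
python3 - <<'E'
import cv2,numpy as np
a=cv2.imread('pics/scene0.png')
A=cv2.resize(a[100:275,210:450],(800,583),interpolation=cv2.INTER_CUBIC)
cv2.imwrite('pics/crop1.png',A)
E
```

```text
(no output)
```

View pics/crop1.png

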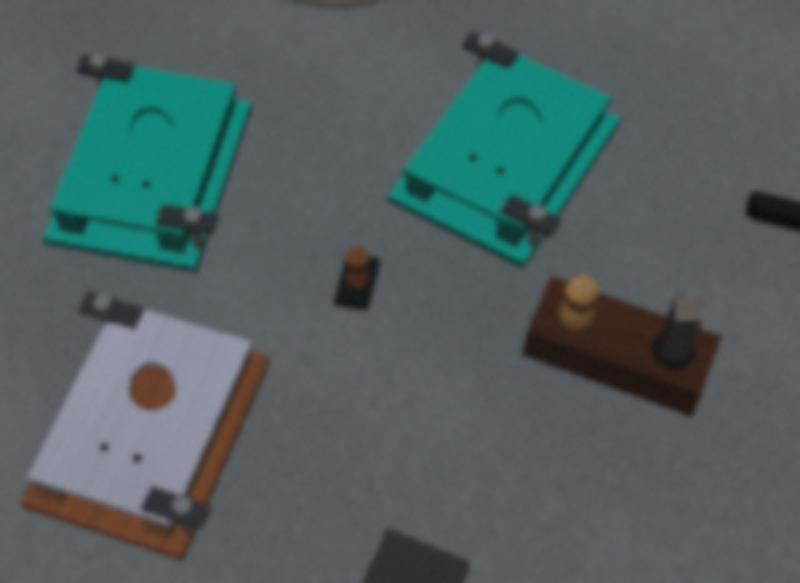

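The aluminium panel (not turquoise) is at scene pixel (255,226), with its hole at about (256,216). Look-alikes are the two turquoise panels at (255,147) and (361,145). The stand is at about (397,203). On it, the grey square handle with the black disc at (413,200) is the deburrer, and the round wooden handle at (384,190) is the awl.

```bash
python3 - <<'E'
from h import *
p=cv2.imread('pics/scene0.png'); c=arm.get_calibration('scene');K=np.array(c['intrinsics']);T=np.array(c['T'])
f=lambda x,y,z: ray_z(210+x*240/800,100+y*175/583,z,K,T)
for n,x,y,z in [('hole',152,386,45),('riv1',104,447,45),('riv2',137,458,45),('cornA',148,312,45),('cornB',252,340,45),('cornC',28,480,45),('debtop',686,304,107),('disc',675,348,44),('awltop',583,288,90),('st1',553,278,40),('st2',720,335,40),('st3',695,385,40),('st4',525,328,40)]:
    print(n,np.round(f(x,y,z),1))
E
```

```text
hole [ 553.7 -177.3   45. ]
riv1 [ 605.7 -214.    45. ]
riv2 [ 616.9 -188.1   45. ]
cornA [ 483.7 -181.5   45. ]
cornB [516.  -96.4  45. ]
cornC [ 630.3 -271.6   45. ]
debtop [541.5 246.1 107. ]
disc [545.  248.1  44. ]
awltop [511.2 171.3  90. ]
st1 [468.6 157.9  40. ]
st2 [532.9 288.4  40. ]
st3 [578.1 259.5  40. ]
st4 [516.  128.5  40. ]
```

```bash
python3 - <<'E'
from h import *
s=st(); M=R.from_quat(s['eef_rot']).as_matrix(); print(np.round(M,3))
y=M[:,1]; print('jaw ang',np.degrees(np.arctan2(y[1],y[0])))
d=np.array([543,247,222])-s['tcp_pos']; print('shift tool cm',M.T@d/10)
E
```

```text
0.9 [131.42 585.45 222.64] [ 0.0779  0.7028 -0.0779  0.7028] [-0.31  0.58 -0.22] [-0.006 -0.037  0.021] 87.63011543240214
[[-0.     0.219  0.976]
 [ 0.     0.976 -0.219]
 [-1.     0.    -0.   ]]
jaw ang 77.3497260027825
shift tool cm [  0.06262523 -24.00979075  47.57092934]
```

Request:
move_arm(translation=[[0,-1.7,3.4],[0,-1.7,3.4],[0,-1.7,3.4],[0,-1.7,3.4],[0,-1.7,3.4],[0,-1.7,3.4],[0,-1.7,3.4],[0,-1.7,3.4],[0,-1.7,3.4],[0,-1.7,3.4],[0,-1.7,3.4],[0,-1.7,3.4],[0,-1.7,3.4],[0,-1.7,3.4]], yaw=[0,0,0,0,0,0,0,0,0,0,0,0,0,0], fingers=[1,1,1,1,1,1,1,1,1,1,1,1,1,1])

```text
clock: 2.3
tcp_pos: [556.2, 239.9, 222.8]
eef_rot: [0.076, 0.703, -0.073, 0.704]
wrist_force: [-0.3, 0.8, -0.1]
gripper_width: 88.0
```

Request:
move_arm(translation=[[0,0,0],[0,0,0],[0,0,0],[0,0,0],[0,0,0],[0,0,0],[0,0,0],[0,0,0],[0,0,0],[0,0,0],[0,0,0],[0,0,0],[0,0,0]], yaw=[0.148,0.148,0.148,0.148,0.148,0.148,0.148,0.148,0.148,0.148,0.148,0.148,0], fingers=[1,1,1,1,1,1,1,1,1,1,1,1,1])

```text
clock: 3.6
tcp_pos: [560.8, 233.9, 220.7]
eef_rot: [0.598, 0.377, -0.598, 0.377]
wrist_force: [0.8, 0.8, -0.2]
gripper_width: 87.8
```

```bash
python3 - <<'E'
from h import *
s=st(); M=R.from_quat(s['eef_rot']).as_matrix(); print(np.round(M,3)); print(np.round(s['joint_positions'],2))
p,d,K,T,c=grab('wrist','w1.png'); print(np.round(T,2).tolist())
np.save('d1.npy',d)
# top-face mask of handle
P=np.array([[pt(u,v,d[v,u],K,T) if d[v,u]>0 else [0,0,0] for u in range(640)] for v in range(400)])
np.save('P1.npy',P)
near=np.hypot(P[...,0]-543,P[...,1]-247)<35
for lo,hi in [(100,115),(84,95)]:
    m=(P[...,2]>lo)&(P[...,2]<hi)&(np.hypot(P[...,0]-527,P[...,1]-209)<80)
    n,l,stt,cen=cv2.connectedComponentsWithStats(m.astype(np.uint8))
    for i in range(1,n):
        if stt[i,4]>30:
            q=P[l==i][:,:2].astype(np.float32); r=cv2.minAreaRect(q); print(lo,stt[i],cen[i],np.median(P[l==i],0),r)
E
```

```text
3.6 [560.78 233.95 220.68] [ 0.5984  0.3772 -0.598   0.3768] [ 0.85  0.77 -0.2 ] [-0.022  0.101 -0.043] 87.81120651097783
[[ 0.     0.902 -0.431]
 [ 0.001 -0.431 -0.902]
 [-1.    -0.    -0.001]]
[0.34 0.11 1.21 0.   1.82 0.79]
[[0.9, 0.41, 0.12, 594.13], [-0.43, 0.87, 0.26, 304.15], [0.0, -0.28, 0.96, 381.88], [0.0, 0.0, 0.0, 1.0]]
100 [289 178  29  29 573] [303.5095986  192.33158813] [546.08009361 247.78152255 105.81893016] ((545.4480590820312, 247.07583618164062), (22.200157165527344, 22.226167678833008), 82.95762634277344)
84 [291 175  28  21  63] [305.82539683 181.03174603] [553.04059648 257.03411004  89.65798206] ((551.440673828125, 252.105712890625), (13.691131591796875, 28.78044319152832), 38.7777099609375)
84 [293 254  23  21 351] [304.41025641 264.28774929] [508.81053577 173.99393516  88.17769464] ((508.18963623046875, 172.80152893066406), (21.45138931274414, 23.865373611450195), 51.372100830078125)
```

View pics/w1.png

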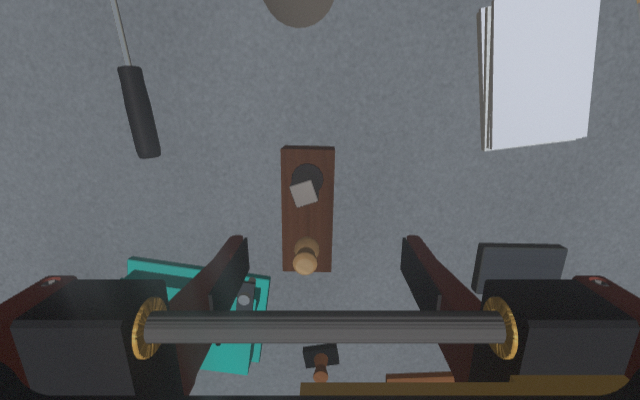

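Wrist view: the deburrer's square handle top is at (304,192), its black disc behind it at (308,180), and the awl's round top at (305,264). The measured handle top is 22.2 mm square at (545.4, 247.1), height 106, flats at −7°/83°. That matches the description.

Request:
move_arm(translation=[[0,0,0],[0,0,0],[0,0,0],[0,0,0],[0,-0.85,-0.55],[0,-0.85,-0.55],[0,0,0],[2,0,0],[2,0,0],[2,0,0],[2,0,0],[1.5,0,0],[0,0,0]], yaw=[-0.11,-0.11,-0.1,0,0,0,0,0,0,0,0,0,0], fingers=[1,1,1,1,1,1,1,1,1,1,1,1,1])

```text
clock: 4.95
tcp_pos: [542.6, 249.8, 124.5]
eef_rot: [0.525, 0.475, -0.521, 0.476]
wrist_force: [-0.8, -0.3, 0.1]
gripper_width: 88.1
```

```bash
cat > top.py <<'E'
from h import *
def top(lo=95,hi=120,c=(545,247),save=None):
    s=st(); M=R.from_quat(s['eef_rot']).as_matrix(); p,d,K,T,_=grab('wrist',save)
    v,u=np.mgrid[:400,:640]; X=np.stack([(u-K[0,2])/K[0,0]*d,-(v-K[1,2])/K[1,1]*d,-d],-1)
    P=X@T[:3,:3].T+T[:3,3]; m=(d>0)&(P[...,2]>lo)&(P[...,2]<hi)&(np.hypot(P[...,0]-c[0],P[...,1]-c[1])<25)
    if m.sum()>20:
        print(m.sum(),np.median(P[m],0),cv2.minAreaRect(P[m][:,:2].astype(np.float32)))
    y=M[:,1]; print('jaw',np.degrees(np.arctan2(y[1],y[0])),'tilt',np.round(M[:,0],3))
    return s,M,P,p
if __name__=='__main__':
    s,M,P,p=top(save='w2.png'); print('shift',M.T@(np.array([545.4,247.1,47])-s['tcp_pos'])/10)
E
python3 top.py
```

```text
4.95 [542.56 249.79 124.5 ] [ 0.5248  0.4754 -0.5214  0.4761] [-0.76 -0.31  0.15] [-0.047  0.016  0.042] 88.13447103850461
1281 [545.47407457 249.42829854 105.79590995] ((545.3599243164062, 247.52542114257812), (22.029010772705078, 22.042579650878906), 82.53719329833984)
jaw -5.428072059680616 tilt [ 0.004  0.002 -1.   ]
shift [7.75021757 0.27658428 0.26303826]
```

Request:
move_arm(translation=[[0,0.28,0.24],[0,0,0],[2,0,0],[2,0,0],[2,0,0],[1,0,0],[0.4,0,0],[0,0,0]], yaw=[0.03,0,0,0,0,0,0,0], fingers=[1,1,1,1,1,1,1,1])

```text
clock: 5.8
tcp_pos: [552.2, 249.0, 60.7]
eef_rot: [0.539, 0.464, -0.523, 0.469]
wrist_force: [0.1, 0.0, -1.3]
gripper_width: 88.0
```

Request:
move_arm(translation=[[0,0,0],[0,0,0]], yaw=[0,0], fingers=[1,1])

```text
clock: 6.0
tcp_pos: [553.2, 249.3, 62.9]
eef_rot: [0.54, 0.463, -0.522, 0.469]
wrist_force: [-0.9, 0.4, -0.1]
gripper_width: 87.7
```

```bash
python3 -c "
from h import *
s=st(); M=R.from_quat(s['eef_rot']).as_matrix(); print(np.round(M,3)); print('shift',M.T@(np.array([545.4,247.3,48])-s['tcp_pos'])/10)"
```

```text
6.0 [553.19 249.31  62.93] [ 0.5402  0.4635 -0.5225  0.4695] [-0.87  0.41 -0.07] [-0.089  0.092 -0.021] 87.74707330644279
[[ 0.024  0.991 -0.129]
 [ 0.01  -0.13  -0.992]
 [-1.     0.023 -0.013]]
shift [ 1.47170899 -0.78007231  0.31972707]
```

Request:
move_arm(translation=[[0,-0.4,0.16],[0,-0.38,0.16],[0,0,0],[0,0,0]], yaw=[0,0,0,0], fingers=[1,1,1,1])

```text
clock: 6.4
tcp_pos: [545.1, 247.3, 65.0]
eef_rot: [0.541, 0.463, -0.521, 0.47]
wrist_force: [0.5, -0.5, -0.6]
gripper_width: 87.7
```

```bash
cat > s.py <<'E'
from h import *
import sys
s=st(); M=R.from_quat(s['eef_rot']).as_matrix(); print('tilt',np.round(M[:,0],3),'jaw',np.degrees(np.arctan2(M[1,1],M[0,1])).round(1))
if len(sys.argv)>3: print('shift',np.round(M.T@(np.array([float(x) for x in sys.argv[1:4]])-s['tcp_pos'])/10,2))
E
python3 s.py 545.4 247.3 48
```

```text
6.4 [545.1  247.34  65.01] [ 0.5413  0.4631 -0.5213  0.4699] [ 0.55 -0.53 -0.6 ] [-0.051  0.077  0.019] 87.68276817691218
tilt [ 0.028  0.011 -1.   ] jaw -7.4
shift [ 1.7  -0.01  0.03]
```

Request:
move_arm(translation=[[0.6,0,0],[0.6,0,0],[0.5,0,0],[0,0,0],[0,0,0]], yaw=[0,0,0,0,0], fingers=[1,1,1,1,1])

```text
clock: 6.9
tcp_pos: [545.2, 247.4, 45.6]
eef_rot: [0.541, 0.463, -0.522, 0.47]
wrist_force: [-0.2, 0.7, -0.1]
gripper_width: 87.5
```

```bash
python3 s.py 545.4 247.3 48
```

```text
6.9 [545.24 247.41  45.61] [ 0.5409  0.4632 -0.5218  0.4697] [-0.18  0.66 -0.07] [-0.116  0.09  -0.051] 87.46038296892648
tilt [ 0.026  0.011 -1.   ] jaw -7.4
shift [-0.24  0.02  0.  ]
```

Request:
move_arm(translation=[[-0.2,0,0],[0,0,0],[0,0,0],[0,0,0],[0,0,0],[0,0,0],[0,0,0],[0,0,0],[0,0,0],[0,0,0]], yaw=[0,0,0,0,0,0,0,0,0,0], fingers=[1,-1,-1,-1,-1,-1,-1,-1,-1,-1], grip_force=50)

```text
clock: 7.9
tcp_pos: [545.6, 247.5, 48.6]
eef_rot: [0.541, 0.463, -0.521, 0.47]
wrist_force: [-0.2, -0.5, 0.0]
gripper_width: 21.5
```

```bash
python3 s.py 545.4 247.3 48
```

```text
7.9 [545.64 247.55  48.64] [ 0.5413  0.4631 -0.5213  0.4698] [-0.16 -0.47  0.02] [-0.12   0.158  0.033] 21.541033843535665
tilt [ 0.027  0.011 -1.   ] jaw -7.4
shift [ 0.06 -0.02  0.03]
```

Request:
move_arm(translation=[[-0.5,0,0],[-1,0,0],[-1.5,0,0],[-1.5,0,0],[-1.5,0,0],[-1.5,0,0],[-1.5,0,0],[-1,0,0],[-0.5,0,0],[0,0,0]], yaw=[0,0,0,0,0,0,0,0,0,0], fingers=[-1,-1,-1,-1,-1,-1,-1,-1,-1,-1])

```text
clock: 8.9
tcp_pos: [543.1, 246.5, 165.9]
eef_rot: [0.543, 0.463, -0.52, 0.47]
wrist_force: [-0.8, 0.2, -1.5]
gripper_width: 21.9
```

```bash
python3 s.py 553 -240 150
```

```text
8.9 [543.09 246.48 165.91] [ 0.5427  0.4626 -0.5199  0.4704] [-0.83  0.25 -1.48] [-0.063  0.072 -0.009] 21.918730597792813
tilt [ 0.031  0.013 -0.999] jaw -7.5
shift [ 0.99  7.24 48.13]
```

Request:
move_arm(translation=[[0,0.2,1.3],[0,0.4,2.6],[0,0.4,2.7],[0,0.4,2.7],[0,0.4,2.7],[0,0.4,2.7],[0,0.4,2.7],[0,0.4,2.7],[0,0.4,2.7],[0,0.4,2.7],[0,0.4,2.7],[0,0.4,2.7],[0,0.4,2.7],[0,0.4,2.7],[0,0.4,2.7],[0,0.4,2.6],[0,0.3,1.7],[0,0.1,1],[0,0,0],[0,0,0]], yaw=[0,0,0,0,0,0,0,0,0,0,0,0,0,0,0,0,0,0,0,0], fingers=[-1,-1,-1,-1,-1,-1,-1,-1,-1,-1,-1,-1,-1,-1,-1,-1,-1,-1,-1,-1])

```text
clock: 10.9
tcp_pos: [535.3, -232.4, 137.9]
eef_rot: [0.534, 0.469, -0.531, 0.46]
wrist_force: [-0.3, 0.3, -2.2]
gripper_width: 21.9
```

```bash
python3 s.py 553 -240 150; python3 - <<'E'
from h import *
p,d,K,T,c=grab('wrist','w3.png'); np.savez('w3.npz',d=d,K=K,T=T)
a=cv2.imread('pics/w3.png'); m=((d>0)).astype(np.uint8)
print(arm.search_frame('wrist','deburrer')[:2])
print(np.round(proj(np.array([553.7,-177.3,45]),K,T)), np.round(T,2).tolist())
E
```

```text
10.9 [ 535.27 -232.39  137.85] [ 0.5342  0.4695 -0.5312  0.4605] [-0.32  0.34 -2.17] [-0.078  0.091 -0.015] 21.856773777111485
tilt [-0.005  0.012 -1.   ] jaw -7.8
shift [-1.23  1.85  0.5 ]
[{'bbox': [324.1, 265.2, 53.3, 87.3], 'score': 0.95}]
[339. 139.] [[0.99, 0.13, 0.04, 546.31], [-0.13, 0.95, 0.27, -157.15], [-0.01, -0.27, 0.96, 299.87], [0.0, 0.0, 0.0, 1.0]]
```

View pics/w3.png

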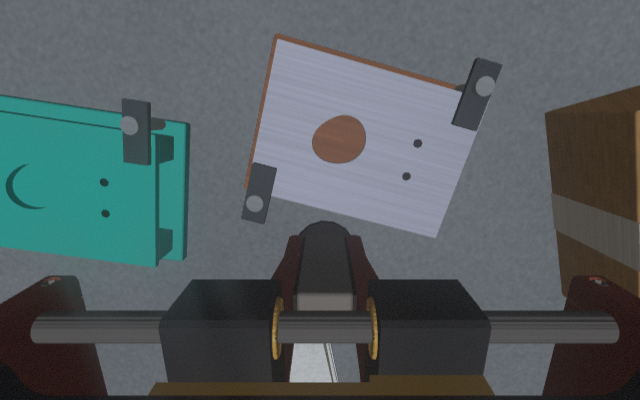

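Wrist view: the aluminium panel's hole shows as a brown area at (339,139). The rivets are at (418,143) and (406,176), the straps at (477,95) and (259,193), and the tool hangs at (324,260), clear of it all.

```bash
python3 - <<'E'
from h import *
z=np.load('w3.npz');K,T,d=z['K'],z['T'],z['d']; a=cv2.imread('pics/w3.png').astype(int)
br=((a[...,2]-a[...,0])>25).astype(np.uint8)
n,l,s,c=cv2.connectedComponentsWithStats(br); i=l[139,339]; print(s[i],c[i],'depth panel z',pt(300,110,d[110,300],K,T))
cn=max(cv2.findContours((l==i).astype(np.uint8),0,1)[0],key=cv2.contourArea)[:,0]
C=np.array([ray_z(u,v,45,K,T) for u,v in cn])[:,:2]
rv=[]
for u,v in [(418,143),(406,176)]:
    w=a[v-6:v+7,u-6:u+7].sum(2); yy,xx=np.nonzero(w<w.min()+120); rv.append(ray_z(u-6+xx.mean(),v-6+yy.mean(),45,K,T)[:2])
print(rv,np.linalg.norm(rv[0]-rv[1]))
pk=np.array([ray_z(u,v,45,K,T)[:2] for u,v in [(276,40),(458,88)]]); 
e=pk[1]-pk[0]; print('long edge ang',np.degrees(np.arctan2(e[1],e[0])))
m=(rv[0]+rv[1])/2; q=rv[0]-rv[1]; ang=np.degrees(np.arctan2(q[1],q[0]))-90; print('riv ang',ang)
# fit centre
for A in (ang,np.degrees(np.arctan2(e[1],e[0]))):
    x=np.array([np.cos(np.radians(A)),np.sin(np.radians(A))]); H=m-62*x; print('A',A,'H',H)
    y=np.array([-x[1],x[0]]); D=C-H; th=np.degrees(np.arctan2(D@y,D@x)); r=np.hypot(*D.T)
    print([(t,round(float(np.median(r[np.abs((th-t+180)%360-180)<8])),1)) for t in range(0,360,15)])
print('centroid',C.mean(0))
E
```

```text
[ 312  116   53   46 1912] [338.87552301 139.02981172] depth panel z [ 526.08987317 -150.71777243   44.57856029]
[array([ 616.35332905, -188.8180664 ]), array([ 605.66427715, -214.6595039 ])] 27.9649016159785
long edge ang -21.314062320501588
riv ang -22.471943670609434
A -22.471943670609434 H [ 553.71666073 -178.04046405]
[(0, 19.5), (15, 20.3), (30, 20.5), (45, 20.9), (60, 20.9), (75, 20.5), (90, 19.6), (105, 18.8), (120, 18.1), (135, 17.8), (150, 18.1), (165, 19.4), (180, 20.5), (195, 21.1), (210, 21.5), (225, 21.0), (240, 19.9), (255, 18.4), (270, 17.4), (285, 16.9), (300, 17.4), (315, 17.8), (330, 18.5), (345, 19.0)]
A -21.314062320501588 H [ 553.24947628 -179.20303209]
[(0, 19.4), (15, 20.6), (30, 21.1), (45, 21.9), (60, 21.9), (75, 21.6), (90, 20.6), (105, 20.0), (120, 19.1), (135, 18.8), (150, 19.3), (165, 20.0), (180, 20.8), (195, 20.8), (210, 21.0), (225, 20.0), (240, 18.3), (255, 17.1), (270, 16.2), (285, 15.7), (300, 16.4), (315, 16.8), (330, 17.9), (345, 18.8)]
centroid [ 553.777041  -177.3795538]
```

Request:
move_arm(translation=[[0,0,0],[0,0,0],[0,0,0],[0,0.6,-1.4],[0,0.6,-1.4],[0,0.5,-1.4],[0,0,0],[0,0,0]], yaw=[0.12,0.12,0,0,0,0,0,0], fingers=[-1,-1,-1,-1,-1,-1,-1,-1])

```text
clock: 11.8
tcp_pos: [571.2, -190.2, 139.4]
eef_rot: [0.584, 0.405, -0.581, 0.396]
wrist_force: [-0.3, 0.6, -1.3]
gripper_width: 21.9
```

```bash
python3 s.py 553.8 -177.5 100
```

```text
11.8 [ 571.23 -190.23  139.38] [ 0.5843  0.4051 -0.5808  0.3964] [-0.34  0.58 -1.33] [-0.033  0.088 -0.004] 21.8874164989387
tilt [-0.003  0.013 -1.   ] jaw -20.9
shift [ 3.96 -2.05 -0.52]
```

Request:
move_arm(translation=[[0,-0.9,-0.25],[0,-0.9,-0.2],[0,0,0],[1,0,0],[1,0,0],[1,0,0],[0,0,0],[0,0,0]], yaw=[0.02,0,0,0,0,0,0,0], fingers=[-1,-1,-1,-1,-1,-1,-1,-1])

```text
clock: 12.6
tcp_pos: [553.0, -179.0, 105.6]
eef_rot: [0.588, 0.399, -0.586, 0.389]
wrist_force: [-0.3, 0.2, -0.9]
gripper_width: 21.9
```

```bash
python3 s.py 553.8 -177.5 74.5;  python3 - <<'E'
from h import *
grab('wrist','w4.png'); a=cv2.imread('pics/w4.png'); p,d,K,T,c=grab('side','s4.png'); u,v=map(int,proj(np.array([554,-178,60]),K,T)); b=cv2.imread('pics/s4.png')[v-50:v+50,u-80:u+80]
p,d,K,T,c=grab('scene','c4.png'); u,v=map(int,proj(np.array([554,-178,60]),K,T)); e=cv2.imread('pics/c4.png')[v-50:v+50,u-80:u+80]
cv2.imwrite('pics/m4.png',np.vstack([cv2.resize(x,(640,290),interpolation=2) if 0 else cv2.resize(x,(464,290),interpolation=cv2.INTER_CUBIC) for x in (b,e)]))
E
```

```text
12.6 [ 553.04 -179.03  105.64] [ 0.5882  0.3989 -0.586   0.3892] [-0.29  0.19 -0.86] [-0.112  0.099 -0.021] 21.908107732799913
tilt [-0.005  0.013 -1.   ] jaw -22.3
shift [ 3.12  0.04 -0.14]
```

View pics/m4.png

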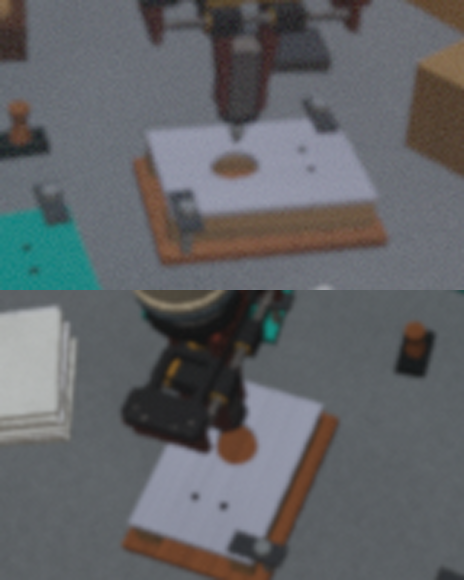

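The side crop shows the blade tip at (236,138), right above the hole at (236,165), as expected. I'll lower it next.

Request:
move_arm(translation=[[0,0,-0.14],[0.7,0,0],[0.7,0,0],[0.7,0,0],[0.6,0,0],[0,0,0],[0,0,0]], yaw=[0,0,0,0,0,0,0], fingers=[-1,-1,-1,-1,-1,-1,-1])

```text
clock: 13.45
tcp_pos: [554.1, -177.3, 77.2]
eef_rot: [0.588, 0.399, -0.586, 0.39]
wrist_force: [0.6, 0.6, -1.3]
gripper_width: 21.9
```

```bash
python3 s.py 553.8 -177.5 74.5
```

```text
13.45 [ 554.12 -177.27   77.22] [ 0.5885  0.3986 -0.5856  0.3898] [ 0.61  0.6  -1.26] [-0.065  0.072 -0.039] 21.89664157582601
tilt [-0.003  0.013 -1.   ] jaw -22.2
shift [ 0.27 -0.02  0.04]
```

Request:
move_arm(translation=[[0.15,0.4,0],[0.1,0.4,0],[0,0.2,0],[0,0,0]], yaw=[0,0,0,0], fingers=[-1,-1,-1,-1])

```text
clock: 13.85
tcp_pos: [564.7, -181.6, 75.2]
eef_rot: [0.589, 0.398, -0.585, 0.39]
wrist_force: [0.5, 0.7, -0.9]
gripper_width: 22.1
```

Request:
move_arm(translation=[[0,0.1,0],[0,0.1,0]], yaw=[0,0], fingers=[-1,-1])

```text
clock: 14.05
tcp_pos: [566.8, -182.5, 75.4]
eef_rot: [0.589, 0.398, -0.585, 0.39]
wrist_force: [0.6, -0.3, -0.9]
gripper_width: 21.7
```

```bash
cat > q.py <<'E'
from h import *
H=np.array([553.8,-177.5]);A=np.radians(-22.2);X=np.array([np.cos(A),np.sin(A)]);Y=np.array([-X[1],X[0]])
s=arm.state();D=np.array(s['tcp_pos'])[:2]-H;f=np.array(s['wrist_force'])
M=R.from_quat(s['eef_rot']).as_matrix()
print(s['clock'],'panel x,y',np.round([D@X,D@Y],2),'r %.1f th %.0f'%(np.hypot(*D),np.degrees(np.arctan2(D@Y,D@X))),'z',round(s['tcp_pos'][2],2),'F px,py,z',np.round([f[:2]@X,f[:2]@Y,f[2]],2),'mom',np.round(s['moment'],3),'tilt',np.round(M[:,0],3),'jaw',np.degrees(np.arctan2(M[1,1],M[0,1])).round(1))
E
python3 q.py
```

```text
14.05 panel x,y [13.93  0.27] r 13.9 th 1 z 75.41 F px,py,z [ 0.67 -0.06 -0.91] mom [-0.045  0.11  -0.002] tilt [-0.002  0.012 -1.   ] jaw -22.2
```

Request:
move_arm(translation=[[0,0.07,0],[0,0.07,0]], yaw=[0,0], fingers=[-1,-1])

```text
clock: 14.25
tcp_pos: [568.3, -183.1, 75.5]
eef_rot: [0.589, 0.398, -0.585, 0.39]
wrist_force: [-0.7, 0.2, -0.4]
gripper_width: 21.9
```

```bash
python3 q.py
```

```text
14.25 panel x,y [15.5   0.26] r 15.5 th 1 z 75.52 F px,py,z [-0.7  -0.1  -0.42] mom [-0.057  0.061 -0.025] tilt [-0.002  0.012 -1.   ] jaw -22.2
```

Request:
move_arm(translation=[[0,0.05,0],[0,0.05,0]], yaw=[0,0], fingers=[-1,-1])

```text
clock: 14.45
tcp_pos: [569.2, -183.5, 75.6]
eef_rot: [0.589, 0.398, -0.585, 0.39]
wrist_force: [0.1, 0.4, -0.8]
gripper_width: 22.2
```

Request:
move_arm(translation=[[0,0.05,0],[0,0.05,0]], yaw=[0,0], fingers=[-1,-1])

```text
clock: 14.65
tcp_pos: [570.1, -183.8, 75.5]
eef_rot: [0.589, 0.398, -0.585, 0.39]
wrist_force: [-1.0, 1.1, -1.6]
gripper_width: 21.8
```

```bash
python3 q.py
```

```text
14.65 panel x,y [17.49  0.31] r 17.5 th 1 z 75.53 F px,py,z [-1.36  0.66 -1.56] mom [-0.039  0.287  0.025] tilt [-0.002  0.012 -1.   ] jaw -22.2
```

Request:
move_arm(translation=[[0,0.06,0],[0,0.06,0]], yaw=[0,0], fingers=[-1,-1])

```text
clock: 14.85
tcp_pos: [570.4, -184.0, 75.3]
eef_rot: [0.588, 0.399, -0.586, 0.389]
wrist_force: [-2.6, 0.9, 0.4]
gripper_width: 21.8
```

```bash
python3 q.py
```

```text
14.85 panel x,y [17.8   0.26] r 17.8 th 1 z 75.35 F px,py,z [-2.78 -0.11  0.44] mom [0.189 0.72  0.065] tilt [-0.004  0.013 -1.   ] jaw -22.2
```

Request:
move_arm(translation=[[0.02,0.06,0],[0.02,0.06,0],[0.02,0.06,0],[0.01,0.06,0]], yaw=[0,0,0,0], fingers=[-1,-1,-1,-1])

```text
clock: 15.25
tcp_pos: [570.7, -184.1, 75.3]
eef_rot: [0.587, 0.4, -0.587, 0.388]
wrist_force: [-6.0, 1.8, 1.6]
gripper_width: 21.5
```

```bash
python3 q.py
```

```text
15.25 panel x,y [18.14  0.27] r 18.1 th 1 z 75.26 F px,py,z [-6.27 -0.58  1.65] mom [0.317 1.154 0.004] tilt [-0.009  0.015 -1.   ] jaw -22.2
```

Request:
move_arm(translation=[[0.01,0.01,0.1],[0.01,0.01,0.1],[0.01,0.0,0.1],[0.01,0,0.1]], yaw=[0,0,0,0], fingers=[-1,-1,-1,-1])

```text
clock: 15.65
tcp_pos: [570.3, -184.7, 75.2]
eef_rot: [0.588, 0.402, -0.585, 0.387]
wrist_force: [-2.2, 4.3, 1.5]
gripper_width: 21.8
```

```bash
python3 q.py
```

```text
15.65 panel x,y [17.97 -0.41] r 18.0 th -1 z 75.23 F px,py,z [-3.63  3.12  1.5 ] mom [0.93  0.565 0.041] tilt [-0.008  0.021 -1.   ] jaw -22.1
```

Request:
move_arm(translation=[[0.01,0.01,0.2],[0.01,0.0,0.2],[0.01,0.0,0.2]], yaw=[0,0,0], fingers=[-1,-1,-1])

```text
clock: 15.95
tcp_pos: [569.1, -186.6, 75.0]
eef_rot: [0.59, 0.405, -0.582, 0.387]
wrist_force: [-2.3, 5.7, 1.7]
gripper_width: 21.8
```

```bash
python3 q.py
```

```text
15.95 panel x,y [17.59 -2.69] r 17.8 th -9 z 75.02 F px,py,z [-4.31  4.43  1.69] mom [1.259 0.594 0.024] tilt [-0.006  0.027 -1.   ] jaw -21.9
```

Request:
move_arm(translation=[[0.0,-0.02,0.2],[0.0,-0.03,0.2],[0.0,-0.04,0.2],[0,-0.05,0.2]], yaw=[0,0,0,0], fingers=[-1,-1,-1,-1])

```text
clock: 16.35
tcp_pos: [567.0, -188.8, 75.0]
eef_rot: [0.592, 0.408, -0.578, 0.386]
wrist_force: [-0.5, 4.6, 0.8]
gripper_width: 21.6
```

```bash
python3 q.py
```

```text
16.35 panel x,y [16.49 -5.52] r 17.4 th -18 z 75.01 F px,py,z [-2.23  4.11  0.84] mom [ 1.016  0.271 -0.037] tilt [-0.001  0.036 -0.999] jaw -21.7
```

```bash
sed -i 's/^print/t=D+36.6*M[:2,0]; px,py=t@X,t@Y; print("TIP",np.round([px,py],1),"th %.0f"%np.degrees(np.arctan2(py,px)))\nprint/; s/,.mom.,np.round(s\[.moment.\],3)//' q.py; python3 q.py
```

```text
TIP [16.  -4.3] th -15
16.35 panel x,y [16.49 -5.52] r 17.4 th -18 z 75.01 F px,py,z [-2.23  4.11  0.84] tilt [-0.001  0.036 -0.999] jaw -21.7
```

Request:
move_arm(translation=[[0.0,-0.08,0.28],[0.0,-0.09,0.28],[0.0,-0.11,0.28],[0,-0.12,0.27]], yaw=[0,0,0,0], fingers=[-1,-1,-1,-1])

```text
clock: 16.75
tcp_pos: [562.9, -192.0, 75.3]
eef_rot: [0.595, 0.41, -0.573, 0.386]
wrist_force: [0.7, 6.1, 0.9]
gripper_width: 22.2
```

```bash
python3 q.py
```

```text
TIP [13.5 -8.3] th -32
16.75 panel x,y [13.87 -9.96] r 17.1 th -36 z 75.25 F px,py,z [-1.69  5.89  0.92] tilt [ 0.007  0.046 -0.999] jaw -21.4
```

Request:
move_arm(translation=[[0.0,-0.14,0.24],[0.0,-0.16,0.23],[0.01,-0.18,0.22],[0.01,-0.2,0.2]], yaw=[0,0,0,0], fingers=[-1,-1,-1,-1])

```text
clock: 17.15
tcp_pos: [558.3, -193.7, 75.9]
eef_rot: [0.599, 0.411, -0.567, 0.388]
wrist_force: [2.2, 4.4, 0.2]
gripper_width: 21.9
```

```bash
python3 q.py
```

```text
TIP [ 10.2 -11.3] th -48
17.15 panel x,y [ 10.26 -13.31] r 16.8 th -52 z 75.86 F px,py,z [0.37 4.86 0.16] tilt [ 0.019  0.052 -0.998] jaw -21.2
```

Request:
move_arm(translation=[[0.03,-0.22,0.17],[0.03,-0.24,0.15],[0.03,-0.25,0.13],[0.03,-0.26,0.11]], yaw=[0,0,0,0], fingers=[-1,-1,-1,-1])

```text
clock: 17.55
tcp_pos: [551.3, -194.1, 76.2]
eef_rot: [0.602, 0.409, -0.563, 0.391]
wrist_force: [3.2, 3.8, -0.2]
gripper_width: 21.7
```

```bash
python3 q.py
```

```text
TIP [  4.3 -14.1] th -73
17.55 panel x,y [  3.95 -16.33] r 16.8 th -76 z 76.23 F px,py,z [ 1.52  4.7  -0.23] tilt [ 0.031  0.053 -0.998] jaw -21.1
```

Request:
move_arm(translation=[[0.05,-0.22,0.09],[0.05,-0.22,0.06],[0.05,-0.22,0.04],[0.05,-0.22,0.02]], yaw=[0,0,0,0], fingers=[-1,-1,-1,-1])

```text
clock: 17.95
tcp_pos: [546.3, -193.2, 76.5]
eef_rot: [0.605, 0.406, -0.56, 0.394]
wrist_force: [4.6, 2.0, 1.0]
gripper_width: 22.0
```

```bash
python3 q.py
```

```text
TIP [ -0.3 -15. ] th -91
17.95 panel x,y [ -1.07 -17.35] r 17.4 th -94 z 76.48 F px,py,z [3.5  3.55 0.96] tilt [ 0.043  0.051 -0.998] jaw -21.1
```

Request:
move_arm(translation=[[0.1,-0.2,0.05],[0.1,-0.21,0.03],[0.1,-0.21,0.01],[0.1,-0.2,-0.02]], yaw=[0,0,0,0], fingers=[-1,-1,-1,-1])

```text
clock: 18.35
tcp_pos: [542.9, -191.7, 76.0]
eef_rot: [0.609, 0.403, -0.556, 0.398]
wrist_force: [4.8, 1.8, 1.9]
gripper_width: 21.7
```

```bash
python3 q.py
```

```text
TIP [ -3.5 -14.8] th -103
18.35 panel x,y [ -4.74 -17.23] r 17.9 th -105 z 75.96 F px,py,z [3.77 3.53 1.9 ] tilt [ 0.057  0.048 -0.997] jaw -21.1
```

Request:
move_arm(translation=[[0.05,-0.29,-0.02],[0.05,-0.3,-0.05],[0.05,-0.3,-0.09],[0.05,-0.28,-0.13]], yaw=[0,0,0,0], fingers=[-1,-1,-1,-1])

```text
clock: 18.75
tcp_pos: [536.4, -187.3, 76.3]
eef_rot: [0.611, 0.398, -0.554, 0.402]
wrist_force: [4.4, 0.1, 0.7]
gripper_width: 21.7
```

```bash
python3 q.py
```

```text
TIP [-10.7 -13.3] th -129
18.75 panel x,y [-12.41 -15.62] r 20.0 th -128 z 76.34 F px,py,z [4.01 1.73 0.71] tilt [ 0.069  0.041 -0.997] jaw -21.1
```

Request:
move_arm(translation=[[0.06,-0.2,-0.15],[0.06,-0.18,-0.18],[0.06,-0.16,-0.2],[0.06,-0.14,-0.22]], yaw=[0,0,0,0], fingers=[-1,-1,-1,-1])

```text
clock: 19.15
tcp_pos: [533.5, -180.3, 75.4]
eef_rot: [0.611, 0.395, -0.555, 0.404]
wrist_force: [4.0, -2.4, 1.2]
gripper_width: 22.0
```

```bash
python3 q.py
```

```text
TIP [-15.8  -8.2] th -153
19.15 panel x,y [-17.76 -10.32] r 20.5 th -150 z 75.35 F px,py,z [ 4.59 -0.72  1.21] tilt [ 0.072  0.034 -0.997] jaw -21.3
```

Request:
move_arm(translation=[[0.03,-0.1,-0.23],[0.03,-0.07,-0.24],[0.03,-0.04,-0.25],[0.03,-0.01,-0.25]], yaw=[0,0,0,0], fingers=[-1,-1,-1,-1])

```text
clock: 19.55
tcp_pos: [534.8, -173.5, 75.2]
eef_rot: [0.61, 0.392, -0.557, 0.406]
wrist_force: [2.7, -4.0, 1.0]
gripper_width: 21.9
```

```bash
python3 q.py
```

```text
TIP [-17.   -1.6] th -175
19.55 panel x,y [-19.13  -3.53] r 19.5 th -170 z 75.18 F px,py,z [ 4.07 -2.7   1.05] tilt [ 0.073  0.026 -0.997] jaw -21.4
```

Request:
move_arm(translation=[[0.03,0.01,-0.25],[0.03,0.04,-0.25],[0.03,0.06,-0.24],[0.03,0.09,-0.23]], yaw=[0,0,0,0], fingers=[-1,-1,-1,-1])

```text
clock: 19.95
tcp_pos: [538.2, -169.3, 74.6]
eef_rot: [0.607, 0.389, -0.561, 0.407]
wrist_force: [1.3, -5.4, 2.4]
gripper_width: 21.6
```

```bash
python3 q.py
```

```text
TIP [-15.4   3.2] th 168
19.95 panel x,y [-17.5    1.67] r 17.6 th 175 z 74.64 F px,py,z [ 3.22 -4.52  2.39] tilt [ 0.068  0.017 -0.998] jaw -21.5
```

Request:
move_arm(translation=[[0.0,0.1,-0.24],[0.0,0.12,-0.23],[0.0,0.14,-0.22],[0.0,0.15,-0.21]], yaw=[0,0,0,0], fingers=[-1,-1,-1,-1])

```text
clock: 20.35
tcp_pos: [543.3, -165.9, 74.1]
eef_rot: [0.604, 0.388, -0.565, 0.406]
wrist_force: [-1.5, -6.0, 3.0]
gripper_width: 21.7
```

```bash
python3 q.py
```

```text
TIP [-12.2   7.9] th 147
20.35 panel x,y [-14.06   6.78] r 15.6 th 154 z 74.12 F px,py,z [ 0.83 -6.1   2.99] tilt [ 0.06   0.01  -0.998] jaw -21.6
```

Request:
move_arm(translation=[[-0.02,0.17,-0.19],[-0.02,0.19,-0.17],[-0.02,0.2,-0.15],[-0.01,0.21,-0.13]], yaw=[0,0,0,0], fingers=[-1,-1,-1,-1])

```text
clock: 20.75
tcp_pos: [549.5, -163.9, 73.2]
eef_rot: [0.601, 0.39, -0.569, 0.405]
wrist_force: [-1.8, -3.9, 1.5]
gripper_width: 21.4
```

```bash
python3 q.py
```

```text
TIP [-7.6 12. ] th 122
20.75 panel x,y [-9.16 10.99] r 14.3 th 130 z 73.22 F px,py,z [-0.21 -4.3   1.47] tilt [ 0.05   0.008 -0.999] jaw -21.7
```

Request:
move_arm(translation=[[-0.05,0.21,-0.14],[-0.05,0.22,-0.12],[-0.05,0.24,-0.09],[-0.04,0.25,-0.07]], yaw=[0,0,0,0], fingers=[-1,-1,-1,-1])

```text
clock: 21.15
tcp_pos: [558.2, -162.6, 73.8]
eef_rot: [0.6, 0.391, -0.57, 0.403]
wrist_force: [-2.9, -4.1, -0.3]
gripper_width: 21.9
```

```bash
python3 q.py
```

```text
TIP [-0.2 16.4] th 91
21.15 panel x,y [-1.55 15.42] r 15.5 th 96 z 73.75 F px,py,z [-1.14 -4.9  -0.32] tilt [ 0.044  0.01  -0.999] jaw -21.7
```

Request:
move_arm(translation=[[-0.02,0.22,-0.03],[-0.02,0.22,0.0],[-0.02,0.22,0.03],[-0.02,0.21,0.06]], yaw=[0,0,0,0], fingers=[-1,-1,-1,-1])

```text
clock: 21.55
tcp_pos: [565.3, -165.2, 73.8]
eef_rot: [0.599, 0.393, -0.571, 0.401]
wrist_force: [-4.4, -1.5, 0.3]
gripper_width: 21.8
```

```bash
python3 q.py
```

```text
TIP [ 7.2 16.8] th 67
21.55 panel x,y [ 6.   15.78] r 16.9 th 69 z 73.8 F px,py,z [-3.54 -3.07  0.31] tilt [ 0.039  0.013 -0.999] jaw -21.6
```

Request:
move_arm(translation=[[-0.01,0.22,0.1],[-0.01,0.21,0.13],[-0.01,0.19,0.16],[-0.01,0.17,0.18]], yaw=[0,0,0,0], fingers=[-1,-1,-1,-1])

```text
clock: 21.95
tcp_pos: [569.7, -171.3, 73.4]
eef_rot: [0.598, 0.396, -0.571, 0.399]
wrist_force: [-5.9, 2.7, 1.8]
gripper_width: 21.6
```

```bash
python3 q.py
```

```text
TIP [13.3 12.8] th 44
21.95 panel x,y [12.39 11.73] r 17.1 th 43 z 73.4 F px,py,z [-6.44  0.24  1.77] tilt [ 0.035  0.019 -0.999] jaw -21.6
```

Request:
move_arm(translation=[[-0.03,0.13,0.18],[-0.03,0.11,0.2],[-0.02,0.08,0.21],[-0.02,0.06,0.21]], yaw=[0,0,0,0], fingers=[-1,-1,-1,-1])

```text
clock: 22.35
tcp_pos: [570.4, -177.5, 73.4]
eef_rot: [0.599, 0.399, -0.569, 0.398]
wrist_force: [-3.8, 2.5, 0.4]
gripper_width: 21.4
```

```bash
python3 q.py
```

```text
TIP [16.2  7.6] th 25
22.35 panel x,y [15.38  6.26] r 16.6 th 22 z 73.44 F px,py,z [-4.49  0.87  0.41] tilt [ 0.034  0.025 -0.999] jaw -21.4
```

Request:
move_arm(translation=[[-0.01,0.07,0.21],[-0.01,0.06,0.21],[0,0.04,0.22],[0,0.02,0.22],[0,0.01,0.22]], yaw=[0,0,0,0,0], fingers=[-1,-1,-1,-1,-1])

```text
clock: 22.85
tcp_pos: [568.8, -184.2, 73.5]
eef_rot: [0.6, 0.402, -0.567, 0.396]
wrist_force: [-3.6, 5.1, 1.0]
gripper_width: 21.6
```

```bash
python3 q.py
```

```text
TIP [17.1  1.1] th 4
22.85 panel x,y [16.39 -0.56] r 16.4 th -2 z 73.47 F px,py,z [-5.23  3.38  1.  ] tilt [ 0.034  0.035 -0.999] jaw -21.3
```

Request:
move_arm(translation=[[0,-0.01,0.2],[0,-0.01,0.15],[0,0.01,0.05],[0,0.01,0],[0,-0.15,0],[0,-0.4,0],[0,-0.4,0.0],[0,-0.4,0],[0,0,0]], yaw=[0,0,0,0,0,0,0,0,0], fingers=[-1,-1,-1,-1,-1,-1,-1,-1,-1])

```text
clock: 23.75
tcp_pos: [557.0, -182.2, 74.2]
eef_rot: [0.603, 0.401, -0.563, 0.397]
wrist_force: [-1.1, -0.3, -1.7]
gripper_width: 21.8
```

```bash
python3 q.py
```

```text
TIP [ 5.7 -1.3] th -13
23.75 panel x,y [ 4.73 -3.14] r 5.7 th -34 z 74.24 F px,py,z [-0.93 -0.71 -1.73] tilt [ 0.043  0.036 -0.998] jaw -21.2
```

Request:
move_arm(translation=[[-0.5,0,0],[-1,0,0],[-1.5,0,0],[-1.5,0,0],[-1.5,0,0],[-1.2,0,0],[-0.6,0,0],[0,0,0]], yaw=[0,0,0,0,0,0,0,0], fingers=[-1,-1,-1,-1,-1,-1,-1,-1])

```text
clock: 24.55
tcp_pos: [554.5, -186.0, 162.8]
eef_rot: [0.604, 0.399, -0.562, 0.399]
wrist_force: [1.1, 0.2, -1.0]
gripper_width: 22.0
```

```bash
python3 s.py 545.6 247.5 165
```

```text
24.55 [ 554.54 -185.95  162.8 ] [ 0.6042  0.3992 -0.5622  0.3994] [ 1.07  0.24 -1.05] [-0.059  0.121  0.051] 21.951306489650467
tilt [ 0.049  0.033 -0.998] jaw -21.3
shift [  1.18 -16.53 -40.06]
```

Request:
move_arm(translation=[[0.03,-0.4,-1],[0.05,-0.8,-1.9],[0.05,-0.8,-1.9],[0.05,-0.8,-1.9],[0.05,-0.8,-1.9],[0.05,-0.8,-1.9],[0.05,-0.8,-1.9],[0.05,-0.8,-1.9],[0.05,-0.8,-1.9],[0.05,-0.8,-1.9],[0.05,-0.8,-1.9],[0.05,-0.8,-1.9],[0.05,-0.8,-1.9],[0.05,-0.8,-1.9],[0.05,-0.8,-1.9],[0.05,-0.8,-1.9],[0.05,-0.8,-1.9],[0.05,-0.8,-1.9],[0.03,-0.5,-1.1],[0,0,0]], yaw=[0,0,0,0,0,0,0,0,0,0,0,0,0,0,0,0,0,0,0,0], fingers=[-1,-1,-1,-1,-1,-1,-1,-1,-1,-1,-1,-1,-1,-1,-1,-1,-1,-1,-1,-1])

```text
clock: 26.55
tcp_pos: [529.4, 215.6, 146.2]
eef_rot: [0.595, 0.409, -0.57, 0.392]
wrist_force: [-0.3, 0.3, -0.6]
gripper_width: 21.9
```

```bash
python3 s.py 545.6 247.5 165
```

```text
26.55 [529.36 215.57 146.21] [ 0.5945  0.4091 -0.5703  0.3924] [-0.3   0.34 -0.55] [-0.075  0.102 -0.04 ] 21.906398781027224
tilt [ 0.015  0.039 -0.999] jaw -20.9
shift [-1.73  0.38 -3.64]
```

```bash
cat > tip.py <<'E'
from h import *
s=st(); M=R.from_quat(s['eef_rot']).as_matrix(); R0=R.from_quat([0.5413,0.4631,-0.5213,0.4698]).as_matrix()
p=np.array(s['tcp_pos']); a=M@R0.T@np.array([0,0,-1]); t=p+36.6*a
print('tool axis down',np.round(a,3),'tip',np.round(t,1),'shift to hole(xy)',np.round(M.T@(np.array([545.6,247.5,t[2]])-t)/10,2),'tip above seat',round(t[2]-12,1))
E
python3 tip.py
```

```text
26.55 [529.36 215.57 146.21] [ 0.5945  0.4091 -0.5703  0.3924] [-0.3   0.34 -0.55] [-0.075  0.102 -0.04 ] 21.906398781027224
tool axis down [-0.015  0.034 -0.999] tip [528.8 216.8 109.6] shift to hole(xy) [ 0.14  0.47 -3.46] tip above seat 97.6
```

Request:
move_arm(translation=[[0,0.2,-1.2],[0,0.2,-1.2],[0,0,-0.8],[0,0,0],[0,0,0]], yaw=[0,0,0,0,0], fingers=[-1,-1,-1,-1,-1])

```text
clock: 27.05
tcp_pos: [546.1, 244.7, 146.6]
eef_rot: [0.594, 0.408, -0.571, 0.392]
wrist_force: [-0.7, 0.4, -0.6]
gripper_width: 22.0
```

```bash
python3 tip.py
```

```text
27.05 [546.15 244.68 146.61] [ 0.5943  0.4084 -0.5713  0.3921] [-0.73  0.41 -0.58] [-0.115  0.177  0.015] 22.02397191465551
tool axis down [-0.016  0.033 -0.999] tip [545.6 245.9 110. ] shift to hole(xy) [ 0.01 -0.06 -0.15] tip above seat 98.0
```

Request:
move_arm(translation=[[0,0,-0.15],[0.8,0,0],[1,0,0],[1,0,0],[1,0,0],[0.8,0,0],[0.4,0,0],[0,0,0],[0,0,0]], yaw=[0,0,0,0,0,0,0,0,0], fingers=[-1,-1,-1,-1,-1,-1,-1,-1,-1])

```text
clock: 27.95
tcp_pos: [546.6, 246.5, 90.4]
eef_rot: [0.593, 0.408, -0.573, 0.391]
wrist_force: [0.5, -0.1, -0.9]
gripper_width: 22.0
```

```bash
python3 tip.py; python3 - <<'E'
from h import *
o=[]
for n in('side','scene'):
    p,d,K,T,c=grab(n,n+'5.png'); u,v=map(int,proj(np.array([545,247,50]),K,T)); b=cv2.imread(f'pics/{n}5.png')[v-40:v+30,u-56:u+56]; o.append(cv2.resize(b,(448,280),interpolation=cv2.INTER_CUBIC))
    for z in (40,): print(n,(np.array(proj(np.array([545.6,247.5,z]),K,T))-[u-56,v-40])*4)
cv2.imwrite('pics/m5.png',np.vstack(o))
E
```

```text
27.95 [546.55 246.45  90.39] [ 0.5935  0.408  -0.5728  0.3914] [ 0.47 -0.11 -0.92] [-0.087  0.129 -0.03 ] 22.01508374803678
tool axis down [-0.019  0.031 -0.999] tip [545.9 247.6  53.8] shift to hole(xy) [-0.   -0.02  0.02] tip above seat 41.8
side [225.86048333 174.66132866]
scene [224.27157783 169.53168747]
```

View pics/m5.png

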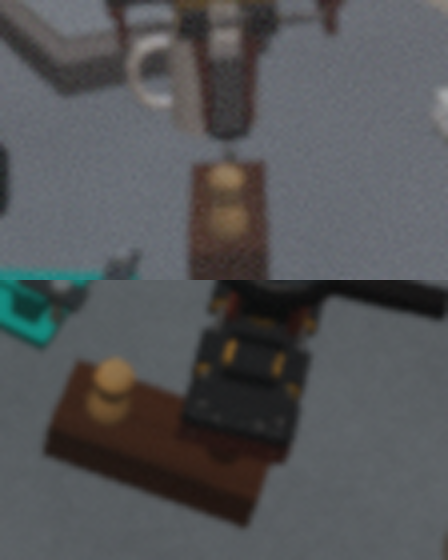

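The side crop shows the tip at (229,155) just above the hole's predicted mouth at (226,175), with the awl in front of it untouched. I'll insert slowly.

Request:
move_arm(translation=[[0.5,0,0],[0.5,0,0],[0.5,0,0],[0.5,0,0],[0.3,0,0],[0,0,0]], yaw=[0,0,0,0,0,0], fingers=[-1,-1,-1,-1,-1,-1])

```text
clock: 28.65
tcp_pos: [547.5, 247.6, 66.7]
eef_rot: [0.594, 0.408, -0.572, 0.392]
wrist_force: [-0.2, -0.9, -1.6]
gripper_width: 21.7
```

```bash
python3 tip.py
```

```text
28.65 [547.49 247.61  66.71] [ 0.5943  0.4078 -0.572   0.3916] [-0.25 -0.87 -1.57] [-0.047  0.1   -0.034] 21.724132224310317
tool axis down [-0.016  0.032 -0.999] tip [546.9 248.8  30.1] shift to hole(xy) [-0.01 -0.07  0.17] tip above seat 18.1
```

Request:
move_arm(translation=[[0.3,-0.07,0.15],[0.4,0,0],[0.4,0,0],[0.2,0,0],[0.1,0,0],[0,0,0]], yaw=[0,0,0,0,0,0], fingers=[-1,-1,-1,-1,-1,-1])

```text
clock: 29.25
tcp_pos: [546.4, 246.9, 51.5]
eef_rot: [0.594, 0.408, -0.572, 0.392]
wrist_force: [0.4, -0.2, -1.3]
gripper_width: 21.8
```

```bash
python3 tip.py
```

```text
29.25 [546.44 246.94  51.49] [ 0.5943  0.4078 -0.5719  0.3917] [ 0.4  -0.19 -1.28] [-0.121  0.082  0.019] 21.84430676270938
tool axis down [-0.016  0.032 -0.999] tip [545.9 248.1  14.9] shift to hole(xy) [-0.   -0.    0.07] tip above seat 2.9
```

Another 3 mm to go. I'll press in small steps until it seats.

Request:
move_arm(translation=[[0.1,0,0.05],[0.1,0,0],[0.1,0,0]], yaw=[0,0,0], fingers=[-1,-1,-1])

```text
clock: 29.55
tcp_pos: [546.6, 246.6, 48.9]
eef_rot: [0.595, 0.408, -0.572, 0.392]
wrist_force: [0.2, -0.2, -1.3]
gripper_width: 21.9
```

```bash
python3 tip.py
```

```text
29.55 [546.61 246.64  48.86] [ 0.5946  0.4077 -0.5716  0.3917] [ 0.23 -0.2  -1.27] [-0.09   0.136  0.055] 21.91670450195745
tool axis down [-0.015  0.032 -0.999] tip [546.  247.8  12.3] shift to hole(xy) [-0.   -0.03  0.05] tip above seat 0.3
```

Request:
move_arm(translation=[[0.1,0,0],[0.1,0,0],[0,0,0]], yaw=[0,0,0], fingers=[-1,-1,-1])

```text
clock: 29.85
tcp_pos: [546.8, 246.7, 48.8]
eef_rot: [0.595, 0.408, -0.571, 0.392]
wrist_force: [-0.9, -0.0, -1.2]
gripper_width: 21.6
```

```bash
python3 tip.py
```

```text
29.85 [546.8  246.73  48.82] [ 0.595   0.4076 -0.5712  0.3919] [-0.93 -0.05 -1.18] [-0.052  0.092 -0.046] 21.616264660467966
tool axis down [-0.014  0.033 -0.999] tip [546.3 247.9  12.2] shift to hole(xy) [-0.   -0.05  0.06] tip above seat 0.2
```

Request:
move_arm(translation=[[0.1,0,0],[0.12,0,0],[0.12,0,0]], yaw=[0,0,0], fingers=[-1,-1,-1])

```text
clock: 30.15
tcp_pos: [547.0, 246.8, 48.6]
eef_rot: [0.595, 0.407, -0.571, 0.392]
wrist_force: [-3.9, -1.3, 7.5]
gripper_width: 21.6
```

Request:
move_arm(translation=[[0,0,0],[0,0,0],[0,0,0],[0,0,0],[0,0,0],[0,0,0],[0,0,0],[0,0,0]], yaw=[0,0,0,0,0,0,0,0], fingers=[0.5,0.5,0.5,0.5,0.5,0.5,0.5,0.5])

```text
clock: 30.95
tcp_pos: [547.3, 247.0, 47.4]
eef_rot: [0.596, 0.407, -0.571, 0.392]
wrist_force: [0.0, 0.9, -0.7]
gripper_width: 65.5
```

Request:
move_arm(translation=[[-0.4,0,0],[-0.8,0,0],[-1.2,0,0],[-1.5,0,0],[-1.5,0,0],[-1.5,0,0],[-1.5,0,0],[-1.5,0,0],[-1.2,0,0],[-0.5,0,0],[0,0,0]], yaw=[0,0,0,0,0,0,0,0,0,0,0], fingers=[0.5,0.5,0.5,0.5,0.5,0.5,0.5,0.5,0.5,0.5,0.5])

```text
clock: 32.05
tcp_pos: [546.2, 242.5, 178.0]
eef_rot: [0.598, 0.407, -0.568, 0.393]
wrist_force: [0.2, 0.8, 0.2]
gripper_width: 65.8
```

```bash
python3 -c "
from top import *
s,M,P,p=top(save='w6.png')
m=(P[...,2]>80)&(P[...,2]<95)&(np.hypot(P[...,0]-508,P[...,1]-173)<25); print('awl',np.median(P[m],0),m.sum())
p,d,K,T,c=grab('side','s6.png'); u,v=map(int,proj(np.array([530,215,60]),K,T)); b=cv2.resize(cv2.imread('pics/s6.png')[v-50:v+50,u-50:u+50],(400,400),interpolation=2)
cv2.imwrite('pics/m6.png',np.hstack([b,cv2.resize(cv2.imread('pics/w6.png')[100:300,220:420],(400,400))]))
"
```

```text
32.05 [546.18 242.52 177.97] [ 0.5977  0.4068 -0.5684  0.3927] [0.17 0.75 0.22] [-0.101  0.131  0.023] 65.7503964495
808 [547.22691145 248.05818401 105.81041658] ((546.6851196289062, 246.8281707763672), (22.29840660095215, 21.572154998779297), 69.04914093017578)
jaw -21.1417539743333 tilt [ 0.023  0.04  -0.999]
awl [509.13113016 175.73706054  87.71374904] 596
```

View pics/m6.png

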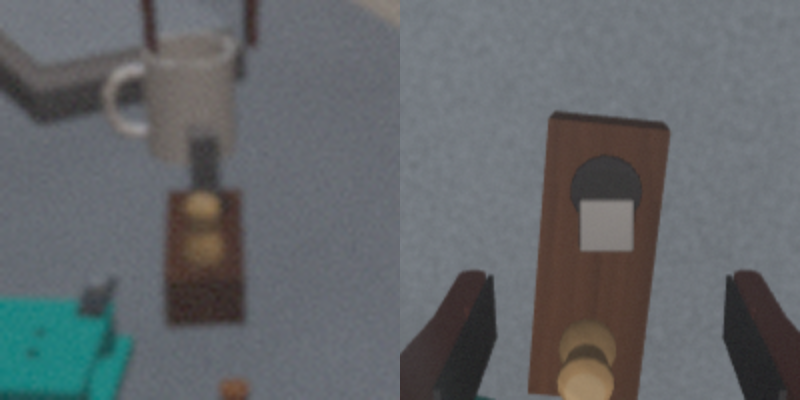

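The handle top is at the same height as at the start (105.8 mm) and within 1.5 mm of where it was. The disc is flat on the stand, the awl is in place and the gripper is clear.

```bash
python3 -c "
from workcell import arm
print(arm.hand_in(), arm.state()['clock'])"
```

```text
the job is handed in; nothing more can be done
the job is handed in; nothing more can be done
```

I took the deburrer from its stand and ran the blade once clockwise round the aluminium panel's hole, starting and ending at the rivet side. Then I stood it back in its own hole, released it and handed in at about 32 s of the 72 s allowed.

- **Cut:** Wrist force was about 4–8 N at every check along the edge, against the 15 N limit. Those were single readings every 0.3–0.5 s, so brief peaks between them would not show. My estimated tip depth was about 5–9 mm and the gripper's tilt under 0.09 rad throughout.
- **Return:** The tool's top is at the same height as before, 105.8 mm, so it is fully down. It sits about 1.5 mm from its starting spot, looks upright, and the gripper is clear.
- **Awl:** It still stands in its hole. Its measured top moved about 2 mm, which is within camera error.
- **Disagreement:** On the rivet side, the blade touched about 2–3 mm further out than the picture predicted. I put this down to calibration or how the tool sat in the grip, and followed the edge by feel.
- **Not re-checked:** I did not re-measure the bystanders. All travel was made above their height and I saw no contact.

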